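# Latch the drive transport case

### The job

Swing the lid of the yellow drive case fully shut, then flip the wire loop of its draw latch forward so that the cross bar drops behind the hooked keeper on the lid. Then throw the latch lever back and down onto the case's sloping front until it snaps over centre and lies flat, clamping the lid. Leave the drive in its foam and everything else on the bench where it is.

Things in the scene. Friction and masses are not known exactly. Their poses are not given: they have to be found in the camera images.
- case: yellow case, fixed, 300 (x) x 240 (y) x 118 mm high shut. Origin on the bench in its middle plane; x from the low front (robot side) to the hinge at the back, z up. Front: a 30 degree slope rising from (x -178, z 25 mm), carrying the latch at y = 0, continued by the lid above x = -74. Shut lid: flat top at z 118 from x = -18 to 120. All latch joints turn about y
- lid (a joint): lid angle in rad: 0 = shut, grows as the front edge rises (max 1.3). Hinge along y at case x = 120, z = 85 mm. Stiff: stays where left; 2 to 5 N pressed on lid_push shuts it; no spring back
- lid_push (a point): a place to press the lid shut: on its outer (upper) flat face, mid-width, 13 mm behind the crease where the flat top meets the slope; when shut at case x = -5, z = 118 mm. Frame: z out of the lid's flat top, x towards the hinge
- keeper (a point): steel hook plate on the lid's slope, 36 mm wide (y), 4 thick, leaning 40 degrees up the slope so that it overhangs the bar. Origin: axis of the properly seated bar, behind and under the hook, 4.3 mm over the slope; x runs up the slope, z out of it. Hook's tip at about x = 4, z = 12 mm: the bar comes down at x above 8 mm and is then drawn back to x = 0
- lever (a joint): lever angle in rad: 0 = flat on the slope, pointing to the case's front edge (clamped); grows as it rises and swings towards the lid (max 2.4; 1.69 = square to the slope). Starts at 1.78 to 2.2, long enough there for the bar to clear the keeper. Stays where left (1 N at the tip). Once hooked a spring resists from about 1.25 rad (up to 5 N at the tip) to dead centre at 0.33; below 0.25 it snaps to 0
- lever_pivot (a point): axis of the lever on the case (case x = -108, y = 0, z = 84 mm). Elevation of the lever (from case +x up towards +z) = 3.79 rad - lever
- lever_tip (a point): middle of the free end of the lever: a flat steel handle with a black grip, 78 mm long from its pivot, 24 mm wide (y), 6 mm thick
- bail (a joint): angle in rad of the wire loop on the lever: 0 in the clamped pose, grows as it lifts up and back over the lever's tip towards the robot; stop at 3.85, where it starts. Limp: the loop falls to either side by its own weight. Elevation of the loop (from case +x up towards +z) = 0.41 + bail - lever
- bail_pivot (a point): axis on which the loop turns on the lever, 24 mm from lever_pivot towards lever_tip
- bar (a joint): stretch in m of the loop's sprung legs: 0 when slack, about 0.006 when clamped (4 N per mm)
- bar_mid (a point): cross bar of the loop, parallel to case y: steel rod 8 mm thick, with a red sleeve 11 mm thick on each end, 88 mm long in all. Origin: middle of its axis, 73 mm from bail_pivot, so it clears the lever's tip (54 mm from bail_pivot). The loop's legs, 8 mm thick at y = +-27 mm, straddle the lever and are sprung lengthwise
- drive: aluminium laptop drive 100 x 70 x 10 mm lying in the case's foam, under the lid; to be left there; origin at the centre of its underside
- memory: green memory module 68 x 30 x 4 mm, lying on the bench; leave it alone; origin at the centre of its underside
- radio_card: green plug-in card 60 x 45 x 5 mm, lying on the bench; leave it alone; origin at the centre of its underside
- battery: black battery pack 200 x 50 x 20 mm, lying on the bench; leave it alone; origin at the centre of its underside
- caddy: empty perforated steel drive sled 117 x 80 x 14 mm, lying on the bench; leave it alone; origin at the centre of its underside
- dish: round steel screw dish, 70 mm wide, 20 mm high, lying on the bench; leave it alone; origin at the centre of its underside
- driver: screwdriver 160 mm long, lying on the bench; leave it alone; origin at the centre of its underside
- fan: copper and black cooling fan, 56 mm wide, 10 mm high, lying on the bench; leave it alone; origin at the centre of its underside

How it is judged:
On the way, in this order (a step that is already met when the one before it is completed fails the run):
1. the lid is fully shut, with the latch lever still open (value of joint lid below 0.03 rad and value of joint lever above 1.2 rad), for 0.2 s.
2. the cross bar lies behind and under the keeper's hook, with the lever still open (x of bar_mid in the frame of keeper between -0.004 and 0.026 m and z of bar_mid in the frame of keeper between -0.006 and 0.009 m and value of joint lid below 0.03 rad and value of joint lever above 0.8 rad), for 0.1 s.
At the end, for the whole second after the job is handed in: the lid is shut (within 0.03 rad), the lever lies flat past dead centre (below 0.1 rad), the cross bar sits behind the keeper with its spring legs stretched more than 3.5 mm (14 N), and the drive lies still in the case (value of joint lid below 0.03 rad and value of joint lever below 0.1 rad and x of bar_mid in the frame of keeper between -0.004 and 0.026 m and z of bar_mid in the frame of keeper between -0.006 and 0.009 m and value of joint bar above 0.0035 m and linear speed of drive below 0.02 m/s); the robot touches nothing.
It fails at once if a thing on the bench is pushed more than 25 mm from its place (distance of any of memory, radio_card, battery, caddy, dish, driver, fan from where it was at the start of the episode above 0.025 m).
It fails at once if the drive is shifted more than 15 mm in its foam (distance of drive from where it was at the start of the episode above 0.015 m).
It also fails if it takes over 54 s, if anything falls off the work surface, if the arm or the gripper's body presses on something with over 40 N, if the wrist force passes 120 N, or if a joint passes its speed limit or range.

### The arm

A 6-joint arm with a two-finger parallel gripper is mounted at the origin on the work surface. World frame = base frame: x ahead of the robot, y to its left, z up, the work surface at z = 0. Lengths are in m, angles in rad, forces in N, time in s.
With the tool pointing down it reaches from about 0.375 to 0.975 m from the base axis. Payload 3.8 kg.
Tool frame: the origin (TCP) lies on the centre line of the jaws, within the pads' length; the fingertips stand 25 mm ahead of it and the grasp point (between the pads) lies 6 mm ahead of it; y points along the fingers, z is the direction in which the jaws open and shut, and the axes are right-handed (so a half turn about y gives the same grasp; the last joint's range is limited). The gripper opens to 85 mm and grips with 20 to 120 N. Pads are 22 mm wide; open, the fingers measure 114 mm over their backs; the gripper's body (76 mm by 85 mm) begins 54 mm behind the grasp point. The pads swing forward as they close: fully open they stand 13 mm farther back than shut.
Start: joints at [1.079, 0.264, 1.604, -0, 1.274, -0.037], TCP at [0.297, 0.606, 0.256] pointing down, gripper open.
Joint ranges: [-2.63, 2.63], [-0.94, 2.18], [0.31, 2.57], [-1.31, 4.45], [0, 2.66], [-2.55, 2.55]. Speed limits (rad/s): [2.57, 2.57, 3.14, 3.14, 3.14, 3.14].

### API

Orientations are given as a rotation vector (axis times angle).
In Python, from workcell import bot gives the robot as it stands.
- The arm moves only by the shell command python3 -m jog 'ROWS' [FORCE]. ROWS is JSON, a list of rows, each a list of 5 numbers: the shift along the world's x, y, z in mm, then the turn about the world's z in degrees, then the finger opening in mm, from 0 to 85.4. A call has exactly 10 rows; each row is the pose to reach, as a shift and turn from the pose commanded when the call began; what a row does not reach only later rows make up. A row lasts 1/8 s, in which the tool goes at most 62.5 mm and 10.7 degrees, less where a joint would pass 70% of its speed; a pose out of reach is approached as far as the arm can. A call with a gripper value outside its range is refused whole. The fingers move at their own pace and stop on an object; FORCE is the grip in N (left out, the last holds). Time passes only in rows, so rows that repeat a pose let the fingers close, or fill a call up. It gives the time, the measured TCP pose, the force and the opening at its end, in the units of the state.
- bot.read_state(): the state, without advancing time (a new reading comes with each control period).
- bot.read_camera(name): name is "side" or "top"; returns a dict with "pixels" (480x640x3 uint8, red, green, blue), "fx", "fy", "cx", "cy" (pixels), "R" (3x3) and "t" (3): a world point X has camera coordinates R X + t. Camera axes: x right, y down, z forward; pixel columns grow to the right and rows downward; lengths in m; the calibration is good to about 2 mm. A picture is of the moment at which its call begins. There is no depth.
- bot.finish_job(): hands the job in, once; it reports no verdict.
The state is a dict: "time": time; "q": joint angles; "joint_vel": joint speeds; "joint_torque": joint torques, N m; "tool_pos": TCP position; "tcp_rot": TCP orientation; "wrist_force": force on the tool from outside, world axes, zero at the start; "torque": the same for the moment, N m; "width": opening from 0.0 (shut) to 1.0 (fully open).
Only numpy, scipy, OpenCV 4.12 (cv2) and the standard library are available. Lean on these libraries where they do the work, as an engineer would, in place of code of your own. Each camera call takes 0.05 s, during which the arm holds its last target.

## Working session

There is one attempt and no reset: what is moved stays moved. The work goes in short steps, Python scripts to look and compute and a shell command to move; the robot and the scene stay as the last step left them, time stands still between calls to the robot, and variables do not carry over. Pictures are saved under pics/ and viewed, and the job is handed in when it is done.

```bash
ls; mkdir -p pics; python3 - <<'E'
from workcell import bot
import cv2
s=bot.read_state(); print({k:s[k] for k in s})
for n in("side","top"):
    c=bot.read_camera(n); cv2.imwrite(f"pics/{n}0.png",c["pixels"][:,:,::-1]); print(n,c["fx"],c["fy"],c["cx"],c["cy"],c["R"],c["t"])
E
```

```text
pics
{'time': 0.0, 'q': array([ 1.07912152e+00,  2.64750662e-01,  1.60539110e+00, -2.30892040e-05,
        1.27369638e+00, -3.69241886e-02]), 'joint_vel': array([-8.23501713e-04, -2.01640535e-04, -1.11606742e-03,  2.82752899e-04,
       -1.07500220e-03,  4.21594605e-05]), 'joint_torque': array([ 5.52282727e-04, -5.15117884e+01, -3.67305851e+01,  7.46442311e-05,
        1.31824269e-02,  1.61514441e-05]), 'tool_pos': array([0.29618611, 0.6057869 , 0.25495441]), 'tcp_rot': array([-1.5434033 ,  0.35715111, -0.35625658]), 'wrist_force': array([ 0.49890162,  0.03954301, -0.27782819]), 'torque': array([ 0.0308152 ,  0.03592101, -0.03815767]), 'width': 0.9996766239859664}
side 471.4094352492372 471.4094352492372 324.15322310154545 241.65089439933132 [[ 0.9382051  -0.34561537 -0.01792224]
 [-0.2824947  -0.73488611 -0.61655426]
 [ 0.19991982  0.58351729 -0.7871084 ]] [-0.54516823  0.1976263   1.11973572]
top 598.4354021623338 598.4354021623338 324.6241686767393 248.8231951015657 [[ 0.00813959 -0.99990515 -0.01111064]
 [-0.99750279 -0.00733949 -0.07024466]
 [ 0.07015645  0.01165466 -0.99746791]] [-0.01497301  0.57061576  1.95488853]
```

View pics/side0.png

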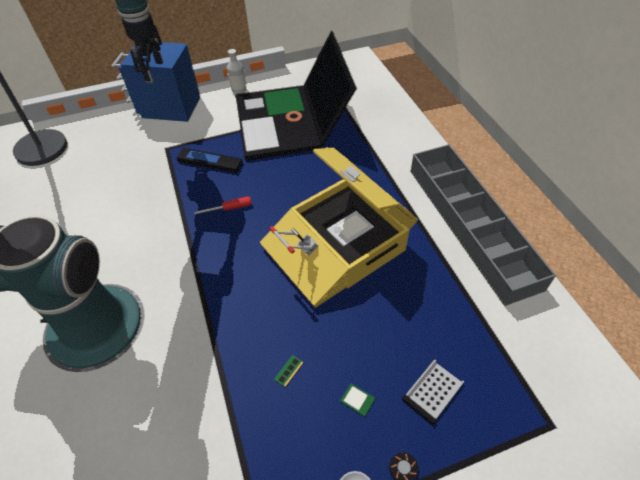

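View pics/top0.png

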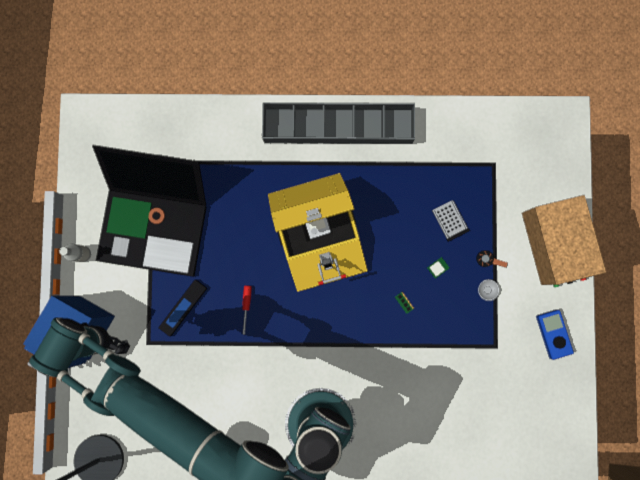

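The views show the open yellow case at about (315,235) in the top image and (335,240) in the side image. The bail, with its red sleeves, hangs over the front. I'll enlarge both.

```bash
python3 - <<'E'
import cv2
a=cv2.imread("pics/side0.png")[140:310,250:425]; cv2.imwrite("pics/side0z.png",cv2.resize(a,None,fx=3.5,fy=3.5,interpolation=cv2.INTER_CUBIC)); 
a=cv2.imread("pics/top0.png")[165:300,255:380]; cv2.imwrite("pics/top0z.png",cv2.resize(a,None,fx=4.4,fy=4.4,interpolation=cv2.INTER_CUBIC))
E
```

```text
(no output)
```

View pics/side0z.png

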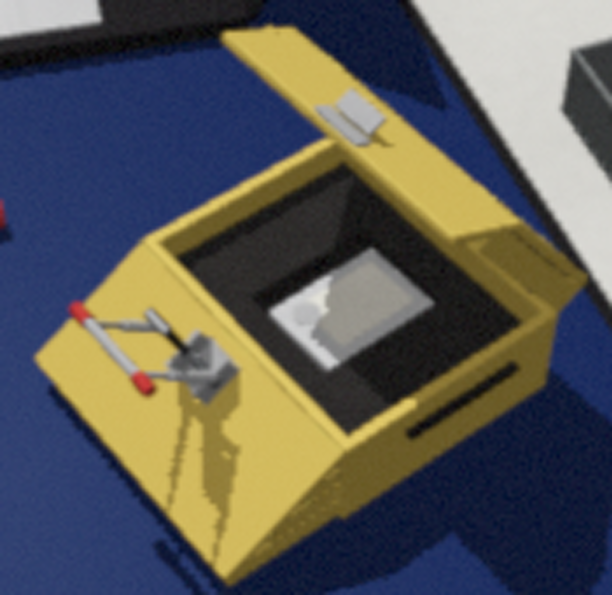

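View pics/top0z.png

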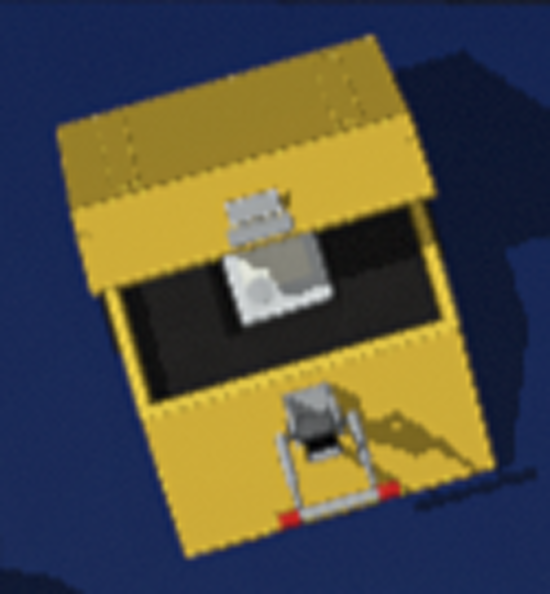

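```bash
cat > h.py <<'E'
import numpy as np
from scipy.optimize import least_squares
C={"side":(471.409,324.153,241.651,np.array([[ 0.9382051,-0.34561537,-0.01792224],[-0.2824947,-0.73488611,-0.61655426],[0.19991982,0.58351729,-0.7871084]]),np.array([-0.54516823,0.1976263,1.11973572])),
"top":(598.435,324.6242,248.823,np.array([[0.00813959,-0.99990515,-0.01111064],[-0.99750279,-0.00733949,-0.07024466],[0.07015645,0.01165466,-0.99746791]]),np.array([-0.01497301,0.57061576,1.95488853]))}
def proj(n,X):
    f,cx,cy,R,t=C[n]; p=R@np.asarray(X)+t; return np.array([f*p[0]/p[2]+cx,f*p[1]/p[2]+cy])
def world(pose,p):  # p mm case
    x,y,a=pose; c,s=np.cos(a),np.sin(a); p=np.asarray(p)/1000
    return np.array([x+c*p[0]-s*p[1],y+s*p[0]+c*p[1],p[2]])
def lidpt(p,L):  # rotate about hinge, front rises
    dx,dz=p[0]-120,p[2]-85; c,s=np.cos(L),np.sin(L)
    return np.array([120+c*dx+s*dz,p[1],85-s*dx+c*dz])
def pol(e,r): return np.array([np.cos(e)*r,0,np.sin(e)*r])
PIV=np.array([-108,0,84.])
def lev(le,r,y=0): return PIV+pol(3.79-le,r)+[0,y,0]
def bar(le,b,y=0,r=73): return PIV+pol(3.79-le,24)+pol(.41+b-le,r)+[0,y,0]
KP=None
E
python3 - <<'E'
from h import *
obs=[("top",(297.5,291.4),'c',(-178,120,25)),("top",(367.3,270.9),'c',(-178,-120,25)),("top",(288.4,256.6),'c',(-74,120,85)),("top",(357.3,238.2),'c',(-74,-120,85)),
("side",(260.6,242.3),'c',(-178,120,25)),("side",(315.1,306.6),'c',(-178,-120,25)),("side",(292.9,208.6),'c',(-74,120,85)),("side",(350,264.9),'c',(-74,-120,85)),
("top",(276.6,231.6),'l',(-74,120,85)),("top",(354.1,208.9),'l',(-74,-120,85)),("top",(271.6,213.2),'l',(-18,120,118)),("top",(348.2,191.6),'l',(-18,-120,118)),("top",(268,194.1),'l',(120,120,118)),("top",(340,173.2),'l',(120,-120,118)),
("side",(272.6,229.1),'b',38),("side",(291.1,249.7),'b',-38),("top",(320.9,283),'b',38),("top",(343.4,276.4),'b',-38)]
def res(v):
    r=[]
    for n,px,k,p in obs:
        X=p if k=='c' else lidpt(p,v[3]) if k=='l' else bar(v[4],3.85,p)
        r.append(proj(n,world(v[:3],X))-px)
    return np.array(r)
s=least_squares(lambda v:res(v).ravel(),[.7,0,.28,1,2],loss='soft_l1')
print(s.x); print(np.round(res(s.x),1))
v=s.x
for n,p in dict(tip=lev(v[4],78),bp=lev(v[4],24),bar=bar(v[4],3.85),push=lidpt((-5,0,118),v[3]),front=lidpt((-74,0,85),v[3])).items(): print(n,p.round(1),world(v[:3],p).round(4))
E
```

```text
[0.6371865  0.01481712 0.28854031 0.91391464 1.79009868]
[[-0.6 -0.8]
 [-0.1 -0.6]
 [-1.5  2.6]
 [ 1.8  0.2]
 [-0.4  0.1]
 [-1.  -0.7]
 [-1.5  0.3]
 [-0.8  4.4]
 [-0.6  0.2]
 [ 0.3  0.4]
 [-0.3  0.1]
 [ 0.2 -0.5]
 [-0.4 -1.6]
 [ 0.  -1.5]
 [ 0.6  1.3]
 [ 0.5  1.4]
 [-0.9 -0.7]
 [ 0.3 -1. ]]
tip [-140.5    0.   154.9] [ 0.5025 -0.0251  0.1549]
bp [-118.     0.   105.8] [ 0.5241 -0.0188  0.1058]
bar [-175.1    0.   151.3] [ 0.4693 -0.035   0.1513]
push [ 69.8   0.  204.1] [0.7041 0.0347 0.2041]
front [  1.5   0.  238.6] [0.6387 0.0153 0.2386]
```

```bash
cat >> h.py <<'E'
POSE=np.array([.6372,.0148,.2885])
from scipy.spatial.transform import Rotation as Ro
def tcp(p): # case mm of fingertip centre -> TCP world mm
    w=world(POSE,p)*1000; w[2]+=25; return w
E
python3 - <<'E'
from h import *
M=Ro.from_rotvec([-1.5434033,.35715111,-.35625658]).as_matrix(); print(M.round(3))
a=np.degrees(np.arctan2(M[1,2],M[0,2])); d=np.degrees(.2885)+90
print("jaw yaw",a,"turn to case y",[(d-a+k*180) for k in(-1,0,1)])
print("pre",tcp((100,0,260)))
for L in(.95,.914,.8,.6,.4,.3,.2,.1,.05,0,-.03):
    p=lidpt((-5,0,118),L); print(L,p.round(),tcp(p+[11,0,0]).round(1))
E
```

```text
[[ 0.898 -0.001  0.439]
 [-0.439 -0.002  0.898]
 [-0.    -1.    -0.002]]
jaw yaw 63.945101490738644 turn to case y [np.float64(-137.4152691012144), np.float64(42.5847308987856), np.float64(222.5847308987856)]
pre [733.06717257  43.25145381 285.        ]
0.95 [ 74.   0. 206.] [718.8  39.  230.9]
0.914 [ 70.   0. 204.] [714.7  37.8 229.1]
0.8 [ 57.   0. 198.] [702.   34.  222.7]
0.6 [ 35.   0. 183.] [681.7  28.  207.8]
0.4 [ 18.   0. 164.] [664.7  23.  189.1]
0.3 [ 10.   0. 153.] [657.7  20.9 178.5]
0.2 [  4.   0. 142.] [651.6  19.1 167.2]
0.1 [ -1.   0. 130.] [646.7  17.6 155.3]
0.05 [ -3.   0. 124.] [644.7  17.  149.2]
0 [ -5.   0. 118.] [643.   16.5 143. ]
-0.03 [ -6.   0. 114.] [642.1  16.2 139.2]
```

```bash
python3 -m jog '[[0,0,60,0,0],[0,0,120,0,0],[20,-30,150,0,0],[50,-75,150,0,0],[85,-120,150,0,0],[120,-165,150,0,0],[155,-210,150,0,0],[190,-255,150,0,0],[225,-300,150,0,0],[260,-345,150,0,0]]' 40
```

```text
time: 1.35
tool_pos: [0.5572, 0.2597, 0.4057]
tcp_rot: [-1.542, 0.357, -0.356]
wrist_force: [0.4, 0.4, -0.1]
width: -0.002
```

```bash
python3 -m jog '[[25,-40,0,10,0],[60,-80,0,20,0],[95,-120,0,30,0],[130,-160,0,40,0],[160,-195,0,42.6,0],[176,-217,0,42.6,0],[176,-217,-40,42.6,0],[176,-217,-75,42.6,0],[176,-217,-90,42.6,0],[176,-217,-90,42.6,0]]'
python3 - <<'E'
from workcell import bot
import cv2,numpy as np
s=bot.read_state(); print(s["q"].round(3))
o=[]
for n in("side","top"):
    c=bot.read_camera(n)["pixels"][:,:,::-1]
    a=c[110:310,240:430] if n=="side" else c[130:330,220:410]
    o.append(cv2.resize(a,None,fx=2.1,fy=2.1,interpolation=cv2.INTER_CUBIC))
cv2.imwrite("pics/p1.png",np.hstack(o))
E
```

```text
time: 2.6
tool_pos: [0.7317, 0.0449, 0.3149]
tcp_rot: [-1.558, -0.224, 0.229]
wrist_force: [0.5, 0.7, -0.0]
width: -0.004
[ 0.027  0.35   1.388  0.     1.407 -1.833]
```

View pics/p1.png

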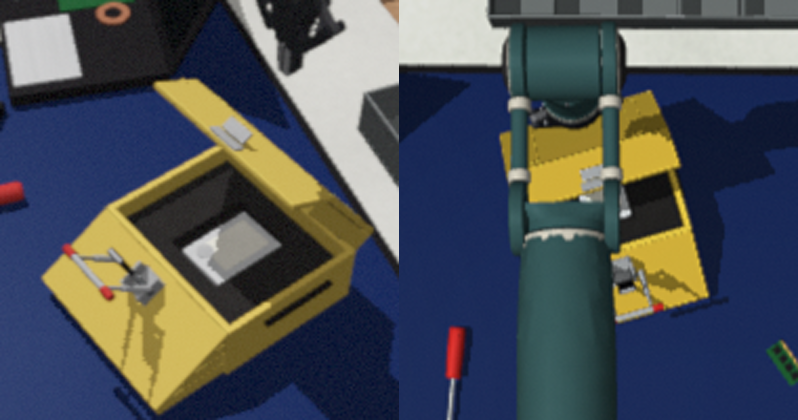

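```bash
python3 - <<'E'
from h import *
print(proj("side",(.7317,.0449,.290)), "obs", 240+288/2.1,110+70/2.1)
E
```

```text
[377.58787529 143.78869673] obs 377.1428571428571 143.33333333333331
```

```bash
python3 -m jog '[[0,0,-50,0,0],[-5,-3,-75,0,0],[-17,-7,-86,0,0],[-30,-11,-92,0,0],[-40,-14,-100,0,0],[-50,-17,-107,0,0],[-59,-19.5,-116,0,0],[-67,-22,-126,0,0],[-74,-24,-136.5,0,0],[-80,-26,-148,0,0]]'
python3 - <<'E'
from workcell import bot
import cv2,numpy as np
c=bot.read_camera("side")["pixels"][:,:,::-1]
cv2.imwrite("pics/p2.png",cv2.resize(c[110:310,240:430],None,fx=3,fy=3,interpolation=cv2.INTER_CUBIC))
E
```

```text
time: 3.95
tool_pos: [0.6526, 0.018, 0.1702]
tcp_rot: [-1.56, -0.228, 0.226]
wrist_force: [-2.1, 0.2, 5.1]
width: 0.0
```

View pics/p2.png

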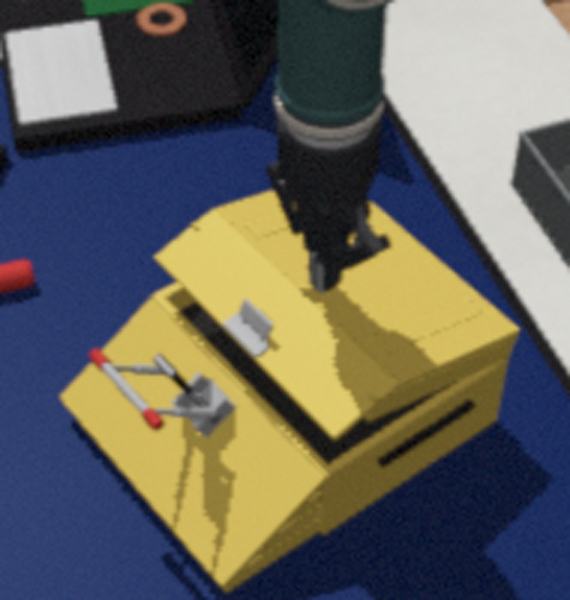

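```bash
python3 -m jog '[[-3,-1,-6,0,0],[-5,-1.5,-12,0,0],[-6,-2,-16,0,0],[-7,-2,-19,0,0],[-8,-2.5,-22,0,0],[-8.5,-2.5,-24,0,0],[-8.5,-2.5,-25.5,0,0],[-8.5,-2.5,-26.5,0,0],[-8.5,-2.5,-26.5,0,0],[-8.5,-2.5,-26.5,0,0]]'
```

```text
time: 5.25
tool_pos: [0.6439, 0.0158, 0.1425]
tcp_rot: [-1.559, -0.226, 0.227]
wrist_force: [-5.0, -1.9, 6.4]
width: -0.003
```

```bash
python3 -m jog '[[0,0,-1.5,0,0],[0,0,-3,0,0],[0,0,-4,0,0],[0,0,-4,0,0],[0,0,-4,0,0],[0,0,-4,0,0],[0,0,-4,0,0],[0,0,-4,0,0],[0,0,-4,0,0],[0,0,-4,0,0]]'
```

```text
time: 6.5
tool_pos: [0.644, 0.0158, 0.1423]
tcp_rot: [-1.559, -0.227, 0.226]
wrist_force: [-11.7, -1.7, 23.4]
width: -0.002
```

```bash
python3 -m jog '[[0,0,40,0,0],[0,0,90,0,0],[-20,-6,110,0,0],[-60,-18,110,0,0],[-110,-32,110,0,0],[-160,-47,110,0,0],[-200,-58,110,0,0],[-212,-62,100,0,0],[-212,-62,86,0,0],[-212,-62,86,0,0]]'
python3 - <<'E'
from workcell import bot
import cv2,numpy as np
c=bot.read_camera("side")["pixels"][:,:,::-1]
cv2.imwrite("pics/p3.png",cv2.resize(c[150:310,240:420],None,fx=3.7,fy=3.7,interpolation=cv2.INTER_CUBIC))
c=bot.read_camera("top")["pixels"][:,:,::-1]
cv2.imwrite("pics/p3t.png",cv2.resize(c[160:320,240:400],None,fx=3.7,fy=3.7,interpolation=cv2.INTER_CUBIC))
E
```

```text
time: 7.75
tool_pos: [0.432, -0.0457, 0.2219]
tcp_rot: [-1.558, -0.225, 0.229]
wrist_force: [-0.1, -0.1, 0.6]
width: 0.0
```

View pics/p3.png

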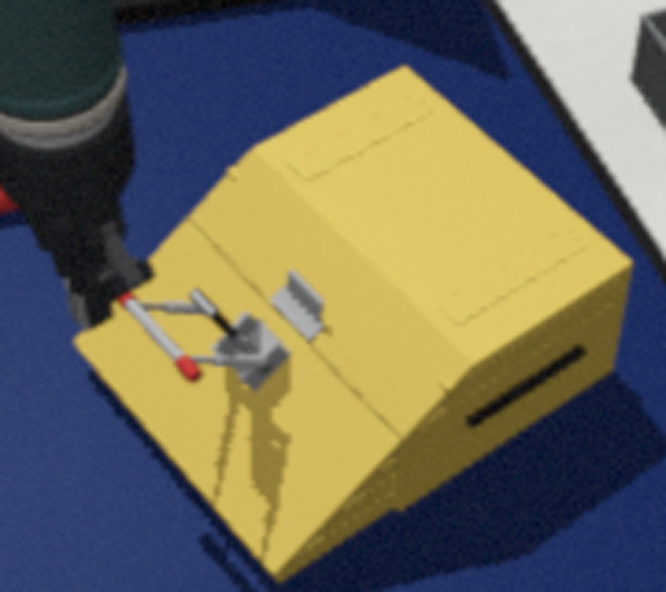

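View pics/p3t.png

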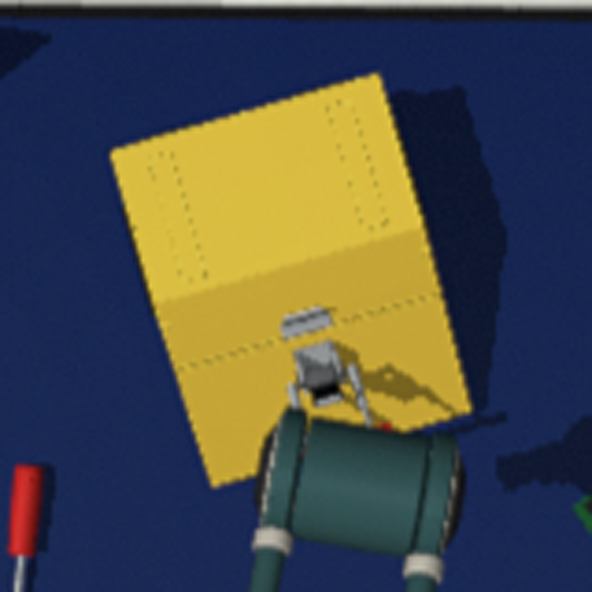

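```bash
python3 - <<'E'
from h import *
obs=[]
for n,o,L in(("side",(240,150),[((75,342),(-178,120,25)),((278,582),(-178,-120,25)),((252,147),(-18,120,118)),((475,365),(-18,-120,118)),((405,66),(120,120,118)),((630,262),(120,-120,118)),((124,297),38),((188,368),-38),((202,301),'t')]),
 ("top",(240,160),[((211,488),(-178,120,25)),((471,411),(-178,-120,25)),((160,302),(-18,120,118)),((421,229),(-18,-120,118)),((111,151),(120,120,118)),((379,74),(120,-120,118)),((328,398),'t')])):
    for px,p in L: obs.append((n,np.array(px)/3.7+o,p))
obs+=[("top",np.array((320.9,283)),38),("top",np.array((343.4,276.4)),-38)]
def res(v):
    return np.array([proj(n,world(v[:3],lev(v[3],78) if p=='t' else bar(v[3],3.85,p) if isinstance(p,int) else p))-px for n,px,p in obs])
s=least_squares(lambda v:res(v).ravel(),[.637,.015,.2885,1.8],loss='soft_l1')
print(s.x); 
for o,r in zip(obs,res(s.x)): print(o[0],o[2],r.round(1))
v=s.x
for n,p in dict(tip=lev(v[3],78),bp=lev(v[3],24),bar=bar(v[3],3.85)).items(): print(n,p.round(1),world(v[:3],p).round(4))
E
```

```text
[0.63536076 0.0149261  0.2911852  1.81464929]
side (-178, 120, 25) [-0.8  0.3]
side (-178, -120, 25) [-1.6 -1.1]
side (-18, 120, 118) [-0.5  0.9]
side (-18, -120, 118) [-0.6  0.7]
side (120, 120, 118) [-0.2  0. ]
side (120, -120, 118) [1.  0.8]
side 38 [-0.5 -0.4]
side -38 [0.8 1.2]
side t [0.  0.7]
top (-178, 120, 25) [-0.  -0.7]
top (-178, -120, 25) [-0.  -0.3]
top (-18, 120, 118) [-2.   0.6]
top (-18, -120, 118) [ 0.8 -1. ]
top (120, 120, 118) [-0.7 -0.4]
top (120, -120, 118) [-0.2 -0.8]
top t [-0.   0.4]
top 38 [-1.  -0.7]
top -38 [ 0.3 -1. ]
tip [-138.7    0.   155.7] [ 0.5025 -0.0249  0.1557]
bp [-117.4    0.   106.1] [ 0.5229 -0.0188  0.1061]
bar [-173.5    0.   152.9] [ 0.4692 -0.0349  0.1529]
```

```bash
sed -i 's/^POSE=.*/POSE=np.array([.6354,.0149,.2905])/' h.py; python3 - <<'E'
from h import *
cur=np.array([432,-45.7,221.9]); le=1.81
print("pre",(tcp((-205,0,145))-cur).round(1))
for e in(2.447,2.3,2.1,1.95,1.8,1.65,1.5,1.4,1.3,1.2):
    b=e+le-.41; p=bar(le,b); print(e,p.round(),(tcp(p+[-15,0,-8])-cur).round(1))
E
```

```text
pre [  7.    1.9 -51.9]
2.447 [-174.    0.  153.] [ 22.7   6.6 -52.2]
2.3 [-166.    0.  160.] [ 29.8   8.7 -44.4]
2.1 [-154.    0.  169.] [ 41.1  12.1 -35.9]
1.95 [-145.    0.  174.] [ 50.5  14.9 -31.1]
1.8 [-134.    0.  177.] [ 60.5  17.9 -27.8]
1.65 [-123.    0.  179.] [ 70.9  21.  -26.1]
1.5 [-112.    0.  179.] [ 81.4  24.1 -26.1]
1.4 [-105.    0.  178.] [ 88.3  26.2 -26.9]
1.3 [-98.   0. 176.] [ 95.1  28.2 -28.5]
1.2 [-91.   0. 174.] [101.7  30.2 -30.8]
```

```bash
python3 -m jog '[[0,0,-30,0,0],[7,2,-52,0,0],[15,4.5,-52,0,0],[22.5,6.5,-52,0,0],[30,8.5,-44.5,0,0],[35.5,10.5,-40,0,0],[41,12,-36,0,0],[46,13.5,-33.5,0,0],[50.5,15,-31,0,0],[50.5,15,-31,0,0]]'
python3 - <<'E'
from workcell import bot
import cv2,numpy as np
c=bot.read_camera("side")["pixels"][:,:,::-1]
cv2.imwrite("pics/p4.png",cv2.resize(c[150:310,240:420],None,fx=3.7,fy=3.7,interpolation=cv2.INTER_CUBIC))
E
```

```text
time: 9.1
tool_pos: [0.4829, -0.031, 0.1929]
tcp_rot: [-1.559, -0.227, 0.226]
wrist_force: [-0.6, -0.1, -0.4]
width: 0.004
```

View pics/p4.png

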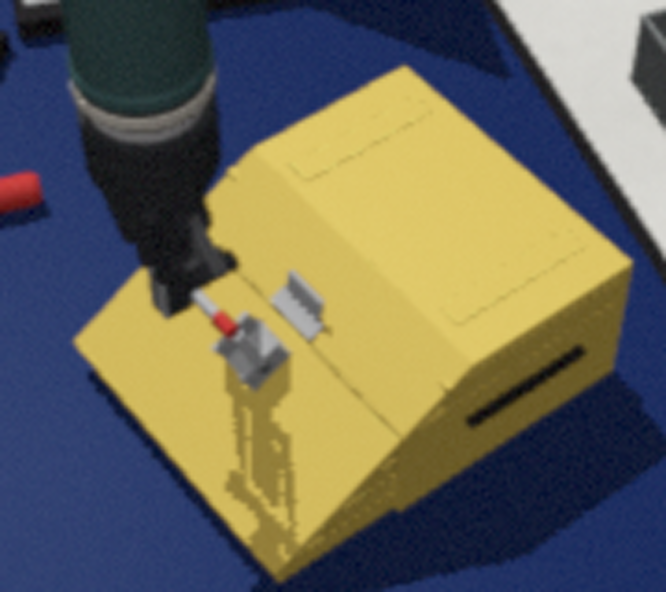

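```bash
python3 -m jog '[[5,1.5,2,0,0],[10,3,3,0,0],[15,4.5,4.5,0,0],[20.5,6,5,0,0],[26,7.5,5.5,0,0],[31,9,5,0,0],[38,11,5,0,0],[44.5,13,4,0,0],[44.5,13,4,0,0],[44.5,13,4,0,0]]'
python3 - <<'E'
from workcell import bot
import cv2,numpy as np
c=bot.read_camera("side")["pixels"][:,:,::-1]
cv2.imwrite("pics/p5.png",cv2.resize(c[150:310,240:420],None,fx=3.7,fy=3.7,interpolation=cv2.INTER_CUBIC))
E
```

```text
time: 10.4
tool_pos: [0.5269, -0.0181, 0.1966]
tcp_rot: [-1.559, -0.226, 0.227]
wrist_force: [0.2, -0.7, -0.2]
width: 0.001
```

View pics/p5.png

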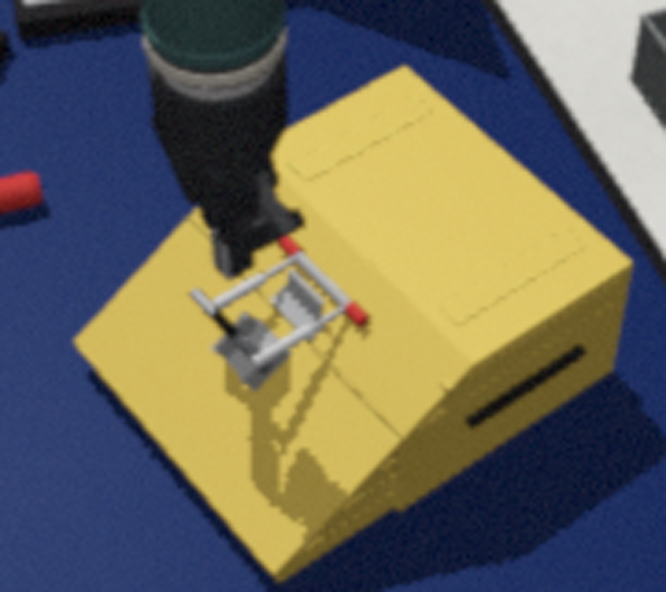

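```bash
python3 -m jog '[[0,0,20,0,0],[0,0,40,0,0],[-20,-6,60,0,0],[-40,-12,60,0,0],[-60,-18,60,0,0],[-80,-24,60,0,0],[-80,-24,60,0,0],[-80,-24,60,0,0],[-80,-24,60,0,0],[-80,-24,60,0,0]]'
python3 - <<'E'
from workcell import bot
import cv2,numpy as np
c=bot.read_camera("side")["pixels"][:,:,::-1]
cv2.imwrite("pics/p6.png",cv2.resize(c[180:280,270:390],None,fx=5,fy=5,interpolation=cv2.INTER_CUBIC))
E
```

```text
time: 11.7
tool_pos: [0.4475, -0.042, 0.2567]
tcp_rot: [-1.559, -0.227, 0.227]
wrist_force: [0.6, 0.2, 0.4]
width: 0.003
```

View pics/p6.png

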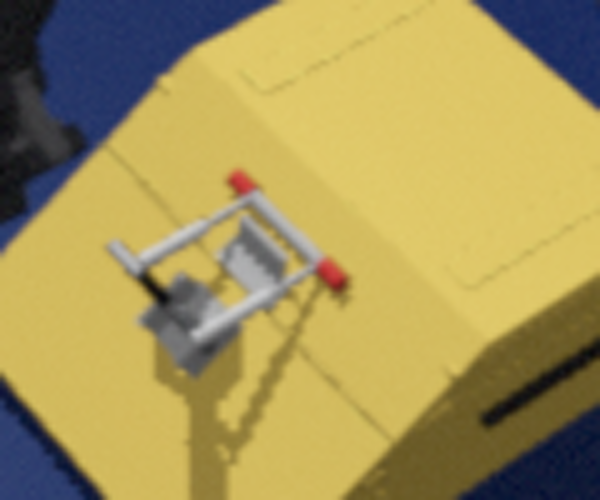

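```bash
python3 - <<'E'
from h import *
def kf(p):
    d=np.asarray(p)-[-54.7,0,101]; return np.array([d[0]*.866+d[2]*.5, -d[0]*.5+d[2]*.866])
o=np.r_[318.4,216.4,336.6,235.]; t=np.array([294.0,231.4])
def f(v): return np.r_[[proj("side",world(POSE,bar(v[0],v[1],y))) for y in(38,-38)]].ravel()-o
for le in(1.75,1.81,1.9,2.0):
    s=least_squares(lambda v:f([le,v[0]]),[1.6]); print(le,s.x,f([le,s.x[0]]).round(1),"kf",kf(bar(le,s.x[0])).round(1), "elev",.41+s.x[0]-le,"tip",proj("side",world(POSE,lev(le,78))).round(1))
print("tip obs",270+110/5,180+245/5, 270+135/5, 180+265/5)
E
```

```text
1.75 [1.41961523] [-0.6 -0.1 -0.1  0.2] kf [12.6  4.5] elev 0.07961523451973451 tip [293.  233.6]
1.81 [1.4600188] [-0.2 -0.1  0.4  0.1] kf [13.4  3.1] elev 0.060018798080349045 tip [294.5 232.1]
1.9 [1.52005609] [ 0.5 -0.1  1.1  0.1] kf [14.5  0.8] elev 0.030056092754436436 tip [296.8 230.1]
2.0 [1.58638817] [ 1.3 -0.1  1.9  0.1] kf [15.6 -1.9] elev -0.0036118273717700156 tip [299.4 228. ]
tip obs 292.0 229.0 297.0 233.0
```

```bash
cat >> h.py <<'E'
def push(le,rc=62,g=3.):
    th=3.79-le; u=pol(th,1); n=np.array([np.sin(th),0,-np.cos(th)])
    return PIV+rc*u+n*(g+11*abs(n[0]))
E
python3 - <<'E'
from h import *
cur=np.array([447.5,-42,256.7])
print("over",(tcp((-90,0,215))-cur).round(1)); print("pre",(tcp(push(1.81,g=12)))-cur)
for le in np.r_[1.81,1.7:-.01:-.1,-.03]:
    p=push(le); print(le.round(2),p.round(),(tcp(p)-cur).round(1))
E
```

```text
over [101.7  31.1 -16.7]
pre [ 80.20887998  24.70494351 -82.0289793 ]
1.81 [-121.    0.  146.] [ 72.3  22.3 -85.6]
1.7 [-128.    0.  144.] [ 65.4  20.3 -87.6]
1.6 [-134.    0.  141.] [ 59.3  18.4 -90.3]
1.5 [-140.    0.  138.] [ 53.4  16.7 -93.6]
1.4 [-146.    0.  134.] [ 47.9  15.  -97.7]
1.3 [-151.    0.  129.] [  42.8   13.5 -102.4]
1.2 [-156.    0.  124.] [  38.2   12.2 -107.7]
1.1 [-160.    0.  118.] [  34.2   11.  -113.6]
1.0 [-164.    0.  112.] [  30.9   10.  -120. ]
0.9 [-167.    0.  105.] [  28.3    9.2 -126.7]
0.8 [-169.    0.   98.] [  26.4    8.6 -133.7]
0.7 [-170.    0.   91.] [  25.3    8.3 -140.9]
0.6 [-170.    0.   85.] [  24.9    8.2 -147.2]
0.5 [-170.    0.   79.] [  25.     8.2 -152.3]
0.4 [-169.    0.   74.] [  25.5    8.4 -157.4]
0.3 [-169.    0.   69.] [  26.4    8.6 -162.5]
0.2 [-167.    0.   64.] [  27.7    9.  -167.6]
0.1 [-165.    0.   59.] [  29.4    9.5 -172.6]
-0.0 [-163.    0.   54.] [  31.5   10.1 -177.5]
-0.03 [-162.    0.   53.] [  32.2   10.4 -178.9]
```

```bash
python3 -m jog '[[40,12,0,0,0],[85,26,0,0,0],[101,31,-17,0,0],[95,29,-55,0,0],[82,25,-82,0,0],[72,22,-85.5,0,0],[65.5,20.5,-87.5,0,0],[59.5,18.5,-90.5,0,0],[53.5,16.5,-93.5,0,0],[53.5,16.5,-93.5,0,0]]'
python3 - <<'E'
from workcell import bot
import cv2,numpy as np
c=bot.read_camera("side")["pixels"][:,:,::-1]
cv2.imwrite("pics/p7.png",cv2.resize(c[150:310,240:420],None,fx=3.7,fy=3.7,interpolation=cv2.INTER_CUBIC))
E
```

```text
time: 13.0
tool_pos: [0.5002, -0.0259, 0.1636]
tcp_rot: [-1.559, -0.227, 0.226]
wrist_force: [-0.3, -0.7, 0.4]
width: -0.002
```

View pics/p7.png

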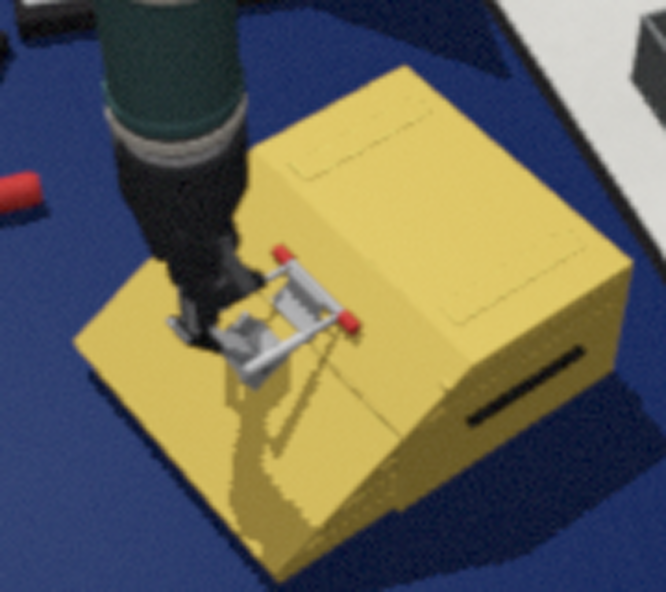

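```bash
python3 -m jog '[[-5.5,-1.5,-4,0,0],[-10.5,-3,-9,0,0],[-15.5,-4.5,-14,0,0],[-19.5,-5.5,-20,0,0],[-22.5,-6.5,-26.5,0,0],[-25,-7.5,-33,0,0],[-27,-8,-40,0,0],[-28,-8,-47.5,0,0],[-28,-8,-47.5,0,0],[-28,-8,-47.5,0,0]]'
python3 - <<'E'
from workcell import bot
import cv2,numpy as np
c=bot.read_camera("side")["pixels"][:,:,::-1]
cv2.imwrite("pics/p8.png",cv2.resize(c[150:310,240:420],None,fx=3.7,fy=3.7,interpolation=cv2.INTER_CUBIC))
E
```

```text
time: 14.3
tool_pos: [0.4715, -0.0337, 0.1151]
tcp_rot: [-1.559, -0.225, 0.229]
wrist_force: [-0.8, 0.1, 1.3]
width: 0.002
```

View pics/p8.png

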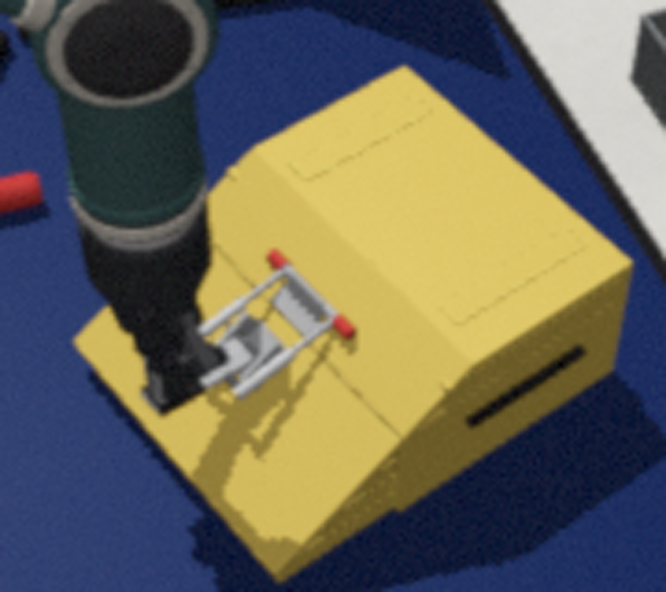

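```bash
python3 - <<'E'
from h import *
def kp(x,z,y): return np.array([-54.7+.866*x-.5*z,y,101+.5*x+.866*z])
for x,z in((0,0),(4,0),(0,8),(0,16),(6,10),(4,16)): print(x,z,[proj("side",world(POSE,kp(x,z,y))).round(1) for y in(38,-38)])
for le in(.9,.8,.7,.6,.5):
    bp=lev(le,24); d=kp(0,0,0)-bp; print(le,"dist",np.hypot(d[0],d[2]).round(1),"tip",[proj("side",world(POSE,lev(le,78,y))).round(1) for y in (12,-12)])
E
python3 - <<'E'
from workcell import bot
import cv2
c=bot.read_camera("side")["pixels"][:,:,::-1]
cv2.imwrite("pics/p8z.png",cv2.resize(c[205:265,265:345],None,fx=8,fy=8,interpolation=cv2.INTER_CUBIC))
c=bot.read_camera("top")["pixels"][:,:,::-1]
cv2.imwrite("pics/p8t.png",cv2.resize(c[220:310,280:380],None,fx=6,fy=6,interpolation=cv2.INTER_CUBIC))
E
```

```text
0 0 [array([315.1, 220.6]), array([333.7, 239.5])]
4 0 [array([316.2, 219.4]), array([334.8, 238.3])]
0 8 [array([313.7, 219.5]), array([332.4, 238.5])]
0 16 [array([312.3, 218.5]), array([331. , 237.5])]
6 10 [array([315. , 217.5]), array([333.8, 236.5])]
4 16 [array([313.4, 217.3]), array([332.2, 236.3])]
0.9 dist 77.3 tip [array([277.6, 251.9]), array([283.2, 258.4])]
0.8 dist 78.2 tip [array([277.4, 254.2]), array([283. , 260.7])]
0.7 dist 78.9 tip [array([277.4, 256.3]), array([283. , 262.7])]
0.6 dist 79.4 tip [array([277.7, 258.2]), array([283.3, 264.7])]
0.5 dist 79.7 tip [array([278.3, 259.9]), array([283.8, 266.4])]
```

View pics/p8z.png

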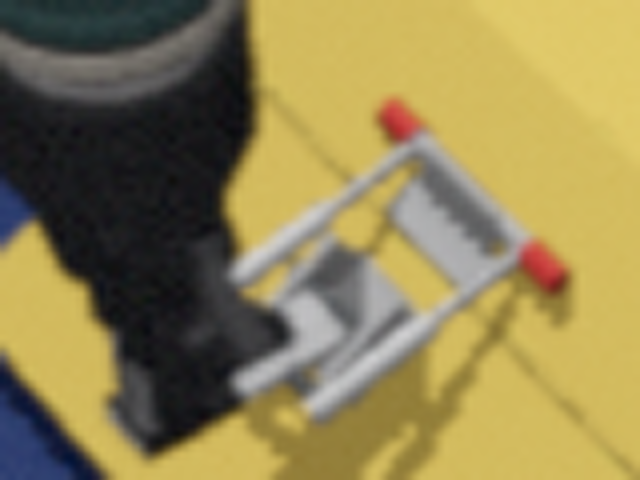

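View pics/p8t.png

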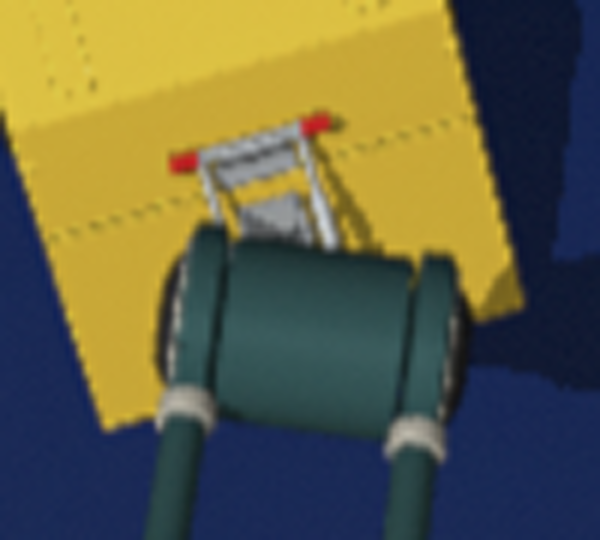

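```bash
python3 - <<'E'
from h import *
def kp(x,z,y): return np.array([-54.7+.866*x-.5*z,y,101+.5*x+.866*z])
O={("side",1):(314.9,219.75),("side",-1):(332.9,238.1),("top",1):(310.5,247.),("top",-1):(332.8,240.8)}
def r(v): return np.r_[[proj(n,world(POSE,kp(v[0],v[1],v[2]+s*38)))-np.array(o) for (n,s),o in O.items()]].ravel()
s=least_squares(r,[0,0,0]); print(s.x,r(s.x).round(1))
for n in("side","top"):
  for x,z in((0,0),(0,8),(0,17)): print(n,x,z,[proj(n,world(POSE,kp(x,z,y))).round(1) for y in(38,-38)])
  print(n,"hook tip",[proj(n,world(POSE,kp(4,12,y))).round(1) for y in(18,-18)], "foot", [proj(n,world(POSE,kp(-6,-2,y))).round(1) for y in(18,-18)])
E
```

```text
[ 1.21349267  7.05916144 -0.67762512] [-0.5 -0.3  0.2  0.4 -0.4  0.   0.4 -0.5]
side 0 0 [array([315.1, 220.6]), array([333.7, 239.5])]
side 0 8 [array([313.7, 219.5]), array([332.4, 238.5])]
side 0 17 [array([312.1, 218.3]), array([330.9, 237.4])]
side hook tip [array([318.9, 222.7]), array([327.8, 231.7])] foot [array([318.6, 227.5]), array([327.3, 236.5])]
top 0 0 [array([309.8, 246.5]), array([332.8, 239.8])]
top 0 8 [array([310. , 247.5]), array([333.2, 240.8])]
top 0 17 [array([310.3, 248.7]), array([333.6, 242. ])]
top hook tip [array([315.9, 245.2]), array([326.9, 242. ])] foot [array([316.2, 246.1]), array([327.1, 242.9])]
```

```bash
python3 -m jog '[[-0.5,0,-3,0,0],[-0.5,0,-6,0,0],[-0.5,0,-9,0,0],[-0.5,0,-11.5,0,0],[-0.5,0,-14,0,0],[0,0,-15,0,0],[0,0,-16,0,0],[0,0,-17,0,0],[0,0,-18,0,0],[0,0,-19,0,0]]'
python3 - <<'E'
from workcell import bot
import cv2
c=bot.read_camera("side")["pixels"][:,:,::-1]
cv2.imwrite("pics/p9.png",cv2.resize(c[205:275,255:345],None,fx=7,fy=7,interpolation=cv2.INTER_CUBIC))
E
```

```text
time: 15.7
tool_pos: [0.4728, -0.0335, 0.0969]
tcp_rot: [-1.559, -0.227, 0.226]
wrist_force: [-0.4, 0.9, 1.2]
width: -0.0
```

View pics/p9.png

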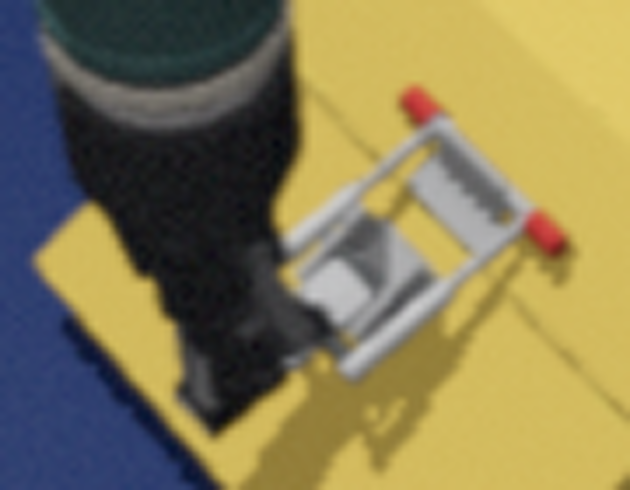

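```bash
python3 -m jog '[[0.5,0,-2.5,0,0],[1.5,0.5,-5,0,0],[2,0.5,-7.5,0,0],[3,1,-10,0,0],[4,1,-12.5,0,0],[5,1.5,-15,0,0],[6,2,-17.5,0,0],[6,2,-18.5,0,0],[6,2,-18.5,0,0],[6,2,-18.5,0,0]]'
```

```text
time: 17.0
tool_pos: [0.4786, -0.0316, 0.0784]
tcp_rot: [-1.559, -0.227, 0.226]
wrist_force: [-0.0, -0.6, 0.6]
width: 0.0
```

```bash
python3 -m jog '[[0,0,-1,0,0],[0,0,-2,0,0],[0,0,-3,0,0],[0,0,-4,0,0],[0,0,-4,0,0],[0,0,-4,0,0],[0,0,-4,0,0],[0,0,-4,0,0],[0,0,-4,0,0],[0,0,-4,0,0]]'
```

```text
time: 18.25
tool_pos: [0.4788, -0.0316, 0.0755]
tcp_rot: [-1.559, -0.227, 0.227]
wrist_force: [-3.9, 0.0, 9.8]
width: 0.001
```

Contact came about 3 mm below the plan and stayed firm, so the lever looks flat. I'll retreat and check it.

```bash
python3 -m jog '[[0,0,30,0,0],[0,0,80,0,0],[0,0,130,0,0],[-20,40,160,0,0],[-20,90,160,0,0],[-20,140,160,0,0],[-20,190,160,0,0],[-20,230,160,0,0],[-20,230,160,0,0],[-20,230,160,0,0]]'
python3 - <<'E'
from workcell import bot
import cv2,numpy as np
c=bot.read_camera("side")["pixels"][:,:,::-1]; cv2.imwrite("pics/endside.png",c)
a=cv2.resize(c[190:290,255:345],None,fx=4.3,fy=4.3,interpolation=cv2.INTER_CUBIC)
c=bot.read_camera("top")["pixels"][:,:,::-1]; cv2.imwrite("pics/endtop.png",c)
b=cv2.resize(c[210:310,285:375],None,fx=4.3,fy=4.3,interpolation=cv2.INTER_CUBIC)
cv2.imwrite("pics/end.png",np.hstack([a,b]))
E
```

```text
time: 19.5
tool_pos: [0.4583, 0.198, 0.2339]
tcp_rot: [-1.56, -0.227, 0.228]
wrist_force: [-0.7, 0.4, 0.1]
width: -0.006
```

View pics/end.png

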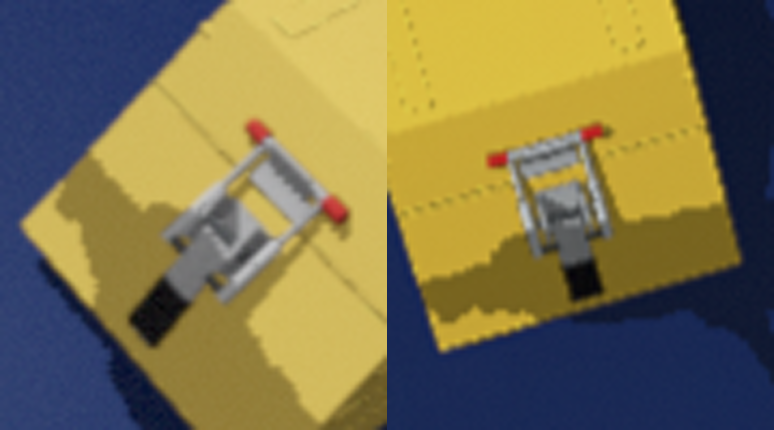

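View pics/endtop.png

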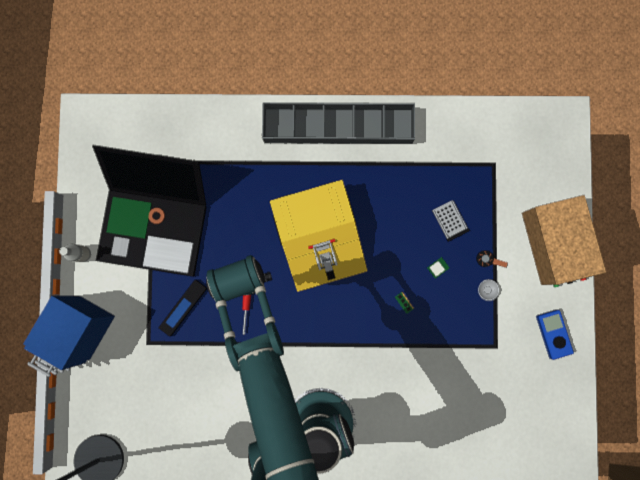

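```bash
python3 - <<'E'
from h import *
def kp(x,z,y): return np.array([-54.7+.866*x-.5*z,y,101+.5*x+.866*z])
for le in(0,.1,.3): print(le,[proj(n,world(POSE,lev(le,78))).round(1) for n in("side","top")])
print("obs",(255+141/4.3,190+333/4.3),(285+200/4.3,210+297/4.3))
O={("side",1):(255+258/4.3,190+130/4.3),("side",-1):(255+335/4.3,190+209/4.3),("top",1):(285+110/4.3,210+160/4.3),("top",-1):(285+206/4.3,210+132/4.3)}
def r(v): return np.r_[[proj(n,world(POSE,kp(v[0],v[1],v[2]+s*38)))-np.array(o) for (n,s),o in O.items()]].ravel()
s=least_squares(r,[0,0,0]); print(s.x,r(s.x).round(1))
E
```

```text
0 [array([287.4, 268.5]), array([331.5, 278.6])]
0.1 [array([285.7, 267.9]), array([331.8, 279.9])]
0.3 [array([282.9, 266. ]), array([332.4, 281.8])]
obs (287.7906976744186, 267.4418604651163) (331.51162790697674, 279.06976744186045)
[ 0.34740161  5.75009273 -0.94272008] [-0.6 -0.3  0.2  0.4 -0.4 -0.2  0.4 -0.3]
```

```bash
python3 - <<'E'
from workcell import bot
print(bot.finish_job())
E
```

```text
the job is handed in; nothing more can be done
None
```

The lid is shut, the wire loop is hooked behind the keeper, and the lever lies flat on the slope. I handed the job in at about 19.6 s of the 54 s allowed; no verdict was reported.

- **Lid:** pressed down until it met a hard stop at fingertip height 117.3 mm, against 118 mm expected when shut. The force rose to 23 N there. The shut-case outline fitted both pictures to about 2 px.
- **Loop:** the bar went over the top and fell clear of the hook. It came to rest about 13 mm up the slope and 1 to 3 mm off its seat height, with the lever still at about 1.8 rad.
- **Lever:** pushed over in an arc past dead centre. It then stopped firm under a 10 N press. In both pictures its tip is within about 1 px of where a fully flat lever should be.
- **Bench and robot:** the last top picture shows the bench items where they started. The arm is clear of the case and the wrist force is near zero.

**Checks that were unclear or disagreed:**
- **Bar height:** in the last pictures the bar measured 0.3 mm along the slope, which matches the seated position. Its height measured 5.7 mm above the seat where I expected about 0 to 2 mm. That is inside the 9 mm limit and about the size of my measuring error. The bar resting on top of the hook would show about 17 mm.
- **Leg stretch:** I could not measure this directly. I infer it from the geometry and from the lever staying down.
- **Closing force:** the wrist force read only about 1 N at the two pauses on the way down, near 0.7 and 0.35 rad. It gave no clear proof of spring tension.
- **Drive:** it could not be seen once the lid was shut. Nothing touched it.

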